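# Plug in the sprung pointer and draw it to the wingspan mark

### The job

Lift the sprung pointer out of its parking block by its head and plug its square foot fully home in the setting board's socket, with the rod in and pointing along the board towards the rider. Then take the wooden pull block, draw the rod out against its spring until its point is level with the rider's upright blade, and finish while still holding it steady there: do not let go. Do not shift the rider or disturb the other things on the desk.

Things in the scene. Friction and masses are not known exactly. Their poses are not given: they have to be found in the camera images.
- board: the fixed dark cherry setting board, a slab 340 x 100 x 20 mm. Origin on the desk straight below the centre of its square socket; x along the slab from the socket towards the rider, z up. The slab spans x -80 to +260, y +-50 mm. On it stand an iron socket block 54 x 54 x 30 mm (top 50 mm above the desk) and a brass rail 6 mm high at y = +22 mm.
- socket (a point): centre of the mouth of the square hole in the iron block's top face, 50 mm above the desk; axes as the board. The hole is 22.5 x 22.5 mm with 3 mm chamfered edges, 26 mm deep, sides parallel to the board's x and y.
- rider (a joint): where the length-mark rider stands along its rail, in m: the blade is at board x = 180 mm + this value (0 to 35 mm). Stiff: it stays unless pushed with about 8 N.
- mark (a point): the length mark: centreline of the rider's upright steel blade (3 mm thick along the board, 22 mm wide), 74 mm above the desk (rod height), 24 mm to the board's +y side of the rod line. The blade's near edge clears the rod line by 13 mm, its top is 86 mm above the desk; its brass foot (18 x 24 mm) is under 40 mm high. Axes as the board.
- stand: the fixed light-wood parking block, 70 x 70 x 40 mm, with a roomy 27 mm square pocket in which the pointer stands at the start. Origin at the centre of its underside.
- pointer: the loose sprung pointer, 0.3 kg. Origin: centre of its square foot's underside; z up, x along its rod towards the point. Foot 20 x 20 mm, 24 long, stepped to 16 x 16 over its last 6 mm (16 mm above the desk when parked); above it a flange 44 (x) x 40 (y) x 6 mm that rests on the block. A brass sleeve, 20 mm diameter, axis 48 mm above the origin, runs x = -80 to +45 mm (rear end 26 mm diameter).
- head (a point): middle of the grip on the pointer's dark iron head, where it nearly balances: 58 mm above the pointer's origin. The head is 40 mm along the rod and 24 mm across (grip across the 24) and reaches from 30 to 78 mm above the origin. Axes as the pointer.
- foot (a point): the centre of the underside of the pointer's flange, 24 mm above the foot's underside; it meets the socket mouth's centre when the plug is home.
- rod (a joint): how far the rod is drawn out of the sleeve, in m: 0 fully in, 0.085 end stop. An inner spring draws it back: about 2 N at 0, 60 N/m more as it comes out (under 7 N); it snaps back if let go.
- pull (a point): centre of the wooden pull block on the rod: 30 mm along the rod, 22 mm across, 30 mm tall; with the rod in it lies 105 mm from the pointer's origin along x and 48 mm above the foot's underside (74 mm above the desk when plugged in).
- tip (a point): the very point of the thin steel rod (6 mm diameter), 40 mm beyond the pull block's centre along the rod.
- can: bystander: an olive-painted round tin can, 88 across x 112 tall mm; origin at the centre of its underside.
- dish: bystander: a low glass bowl (relaxing dish), 100 across x 40 tall mm; origin at the centre of its underside.
- crucible: bystander: a small white porcelain cup, 48 across x 36 tall mm; origin at the centre of its underside.
- reading_glass: bystander: a round reading glass in a steel rim 80 mm across, lying flat, its turned handle reaching 146 from the lens centre along the body's x axis, 13 tall mm; origin at the centre of its underside.
- pin_tray: bystander: a low open light-wood tray with divisions, 80 x 120 x 25 mm; origin at the centre of its underside.
- spare_board: bystander: a small grooved setting board, 100 x 83 x 18 mm; origin at the centre of its underside.
There are look-alikes about, which are no part of the job. What is shaped like the pointer but purple is not meant.

How it is judged:
By the outcome, as a careful person would: the job done as asked, in the order asked, and still so for the second after the job is handed in, while the arm keeps its last pose, push and grip.
It also fails if it takes over 51 s, if anything falls off the work surface, if the arm or the gripper's body presses on something with over 40 N, if the wrist force passes 120 N, or if a joint passes its speed limit or range.

### The arm

A 6-joint arm with a two-finger parallel gripper is mounted at the origin on the work surface. World frame = base frame: x ahead of the robot, y to its left, z up, the work surface at z = 0. Lengths are in m, angles in rad, forces in N, time in s.
With the tool pointing down it reaches from about 0.375 to 0.9 m from the base axis. Payload 3.1 kg.
Tool frame: the origin (TCP) lies on the centre line of the jaws, within the pads' length; the fingertips stand 11 mm ahead of it and the grasp point (between the pads) lies 8 mm behind it; x points along the fingers, y is the direction in which the jaws open and shut, and the axes are right-handed (so a half turn about x gives the same grasp; the last joint's range is limited). The gripper opens to 87 mm and grips with 3 to 60 N. Pads are 19 mm wide; open, the fingers measure 117 mm over their backs; the gripper's body (75 mm by 190 mm) begins 51 mm behind the grasp point.
Start: joints at [-1.379, 0.527, 1.433, -0, 1.181, -0.178], TCP at [0.226, -0.582, 0.234] pointing down, gripper open.
Joint ranges: [-3.08, 3.08], [-0.75, 2.2], [0.22, 2.44], [-1.43, 4.57], [0, 2.65], [-2.85, 2.85]. Speed limits (rad/s): [2.79, 2.79, 3.14, 3.14, 3.14, 3.14].

### API

Orientations are given as a unit quaternion [x, y, z, w].
In Python, from rig import robot, camera, camera_info gives the robot as it stands.
- The arm moves only by the shell command python3 -m inch 'ROWS' [FORCE]. ROWS is JSON, a list that holds one entry, the list of rows, each a list of 5 numbers: the shift along the tool's x, y, z in cm, then the turn about the tool's x in rad, then the opening, from 0 (shut) to 1 (fully open). A call has 1 to 8 rows; each row shifts and turns the pose as measured when the row begins, along the tool's axes as they then stand; what a row does not reach is not made up. A row lasts 1/12 s, in which the tool goes at most 41.7 mm and 7.16 degrees, less where a joint would pass 70% of its speed; a pose out of reach is approached as far as the arm can. A call with a gripper value outside its range is refused whole. The fingers move at their own pace and stop on an object; FORCE is the grip in N (left out, the last holds). Time passes only in rows, so rows that do not move let the fingers close. It gives the time, the measured TCP pose, the force and the opening at its end, in the units of the state.
- robot.get_obs(): the state, without advancing time (a new reading comes with each control period).
- camera(name): name is "scene" or "top" or "wrist"; returns the picture (384x512x3 uint8, red, green, blue); there is no depth.
- camera_info(name): a dict with "camera_matrix" (3x3 intrinsics, pixels), "dist" ([k1, k2, p1, p2, k3] as OpenCV has them; the pictures are not rectified), "rvec" (rotation vector, rad) and "tvec" (3), from world to camera coordinates, as OpenCV has them. Camera axes: x right, y down, z forward; pixel columns grow to the right and rows downward; lengths in m; the calibration is good to about 2 mm. A picture is of the moment at which its call begins: read the wrist's pose just before it. camera_info takes no time and is no camera call; for the wrist camera it gives the pose at the moment of the call.
- robot.hand_in(): hands the job in, once; it reports no verdict.
The state is a dict: "time": time; "q": joint angles; "joint_velocities": joint speeds; "joint_torque": joint torques, N m; "position": TCP position; "tool_rot": TCP orientation; "ft_force": force on the tool from outside, world axes, zero at the start; "moment": the same for the moment, N m; "grip_width": finger opening in m.
Only numpy, scipy, OpenCV 4.12 (cv2) and the standard library are available. Lean on these libraries where they do the work, as an engineer would, in place of code of your own. Each camera call takes 0.05 s, during which the arm holds its last target. There are 200 camera calls.

## Working session

There is one attempt and no reset: what is moved stays moved. The work goes in short steps, Python scripts to look and compute and a shell command to move; the robot and the scene stay as the last step left them, time stands still between calls to the robot, and variables do not carry over. Pictures are saved under pics/ and viewed, about 8 in all and at most 12, crops included, and the job is handed in when it is done.

```bash
mkdir -p pics; ls
python3 - <<'E'
from rig import robot,camera,camera_info
import cv2
for n in("top","scene"):
    cv2.imwrite(f"pics/{n}0.png",camera(n)[:,:,::-1])
    print(n,camera_info(n))
print(robot.get_obs())
E
```

```text
pics
top {'camera_matrix': array([[419.92607949,   0.        , 253.73859956],
       [  0.        , 419.92607949, 191.04029939],
       [  0.        ,   0.        ,   1.        ]]), 'dist': array([-0.05667327,  0.        ,  0.        ,  0.        ,  0.        ]), 'rvec': array([ 2.17066008, -2.13227386,  0.13120556]), 'tvec': array([-0.00340945,  0.54981257,  1.38033979])}
scene {'camera_matrix': array([[381.13464989,   0.        , 256.77757619],
       [  0.        , 381.13464989, 189.55748438],
       [  0.        ,   0.        ,   1.        ]]), 'dist': array([-0.01459135,  0.        ,  0.        ,  0.        ,  0.        ]), 'rvec': array([ 2.08687242,  1.43372832, -0.53017766]), 'tvec': array([-0.16943064, -0.33104059,  1.41026233])}
{'time': 0.1, 'q': array([-1.37848272e+00,  5.28356374e-01,  1.43374349e+00,  1.50160122e-05,
        1.18136926e+00, -1.78530298e-01]), 'joint_velocities': array([-0.00020114, -0.00300737, -0.00215113, -0.00120352, -0.00088301,
       -0.00010174]), 'joint_torque': array([ 1.75202069e-05, -4.40985346e+01, -1.77150714e+01,  6.35750033e-02,
        5.34232333e-02, -5.05066657e-05]), 'position': array([ 0.22639625, -0.58189851,  0.23268955]), 'tool_rot': array([ 0.69498635,  0.13102451, -0.69498567,  0.12969761]), 'ft_force': array([-0.04973857, -0.78727265,  0.46282824]), 'moment': array([ 0.00801493, -0.00563001,  0.01077897]), 'grip_width': 0.08718667659983946}
```

View pics/top0.png

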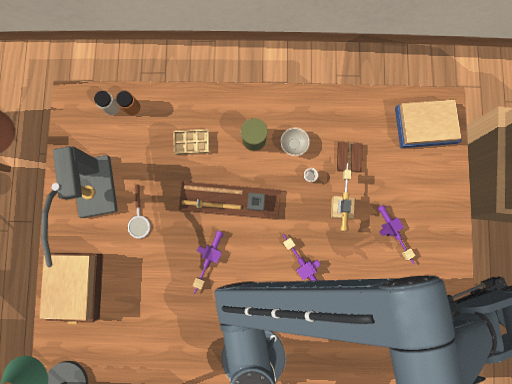

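View pics/scene0.png

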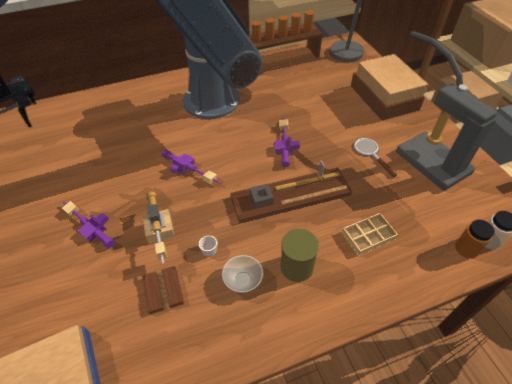

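Top view: the pointer (dark head) stands at about (343,207) with its rod towards +x. The board's socket is at about (256,201) and the rider at about (197,203). I'll zoom in and measure.

```bash
cat > h.py <<'E'
import numpy as np, cv2
from rig import robot,camera,camera_info
from scipy.spatial.transform import Rotation as R
def cam(n):
    c=camera_info(n); return c, cv2.Rodrigues(c['rvec'])[0]
def back(ci,uv,z):
    c=ci; Rm=cv2.Rodrigues(c['rvec'])[0]
    p=cv2.undistortPoints(np.array([[uv]],float),c['camera_matrix'],c['dist'])[0,0]
    d=Rm.T@np.array([p[0],p[1],1]); o=-Rm.T@c['tvec']
    return o+d*(z-o[2])/d[2]
def proj(ci,P): return cv2.projectPoints(np.array(P,float).reshape(-1,3),ci['rvec'],ci['tvec'],ci['camera_matrix'],ci['dist'])[0][:,0]
def pose():
    o=robot.get_obs(); return np.array(o['position']),R.from_quat(o['tool_rot']).as_matrix(),o
E
python3 - <<'E'
from h import *
im=cv2.imread('pics/top0.png')[130:240,170:370]
cv2.imwrite('pics/topc.png',cv2.resize(im,None,fx=4,fy=4,interpolation=cv2.INTER_CUBIC))
p,M,o=pose(); print(p,M.round(3))
E
```

```text
[ 0.22639625 -0.58189851  0.23268955] [[-0.     0.362 -0.932]
 [ 0.002 -0.932 -0.362]
 [-1.    -0.002 -0.   ]]
```

View pics/topc.png

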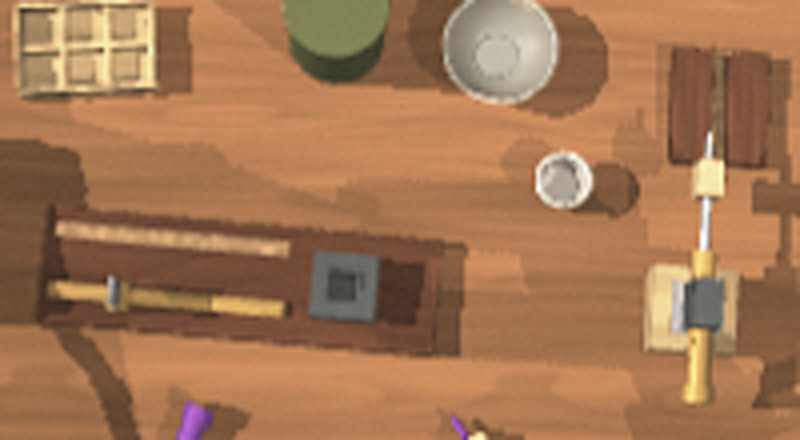

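Run:
```python
from h import *
ci=camera_info('top')
for n,U,z in [('head',(704,303),.094),('pull',(709,179),.079),('tip',(711,132),.064),('rear',(698,398),.074),('stand',(691,309),.04),('sock',(344,286),.05),('LT',(53,207),.02),('LB',(40,318),.02),('RT',(465,243),.02),('RB',(460,355),.02),('blade',(113,292),.083)]:
    uv=[(U[0]+.5)/4-.5+170,(U[1]+.5)/4-.5+130]
    print(n,back(ci,uv,z).round(4))
```

```text
head [ 0.5008 -0.2909  0.094 ]
pull [ 0.6048 -0.2992  0.079 ]
tip [ 0.6472 -0.3046  0.064 ]
rear [ 0.4253 -0.2896  0.074 ]
stand [ 0.5009 -0.2914  0.04  ]
sock [ 0.5142 -0.0006  0.05  ]
LT [0.581 0.25  0.02 ]
LB [0.4854 0.2573 0.02  ]
RT [ 0.556 -0.103  0.02 ]
RB [ 0.4604 -0.0996  0.02  ]
blade [0.5025 0.1869 0.083 ]
```

```bash
python3 -m inch '[[[0,0,0,0.112,1],[0,0,0,0.112,1],[0,0,0,0.112,1],[0,0,0,0.112,1],[0,-3.1,-2.5,0,0.7],[0,-3.1,-2.5,0,0.7],[0,-3.1,-2.5,0,0.7],[0,-3.1,-2.5,0,0.7]]]'; python3 -m inch '[[[0.5,-3.1,-2.5,0,0.7],[0.5,-3.1,-2.5,0,0.7],[0.5,-3.1,-2.5,0,0.7],[0.5,-3.1,-2.5,0,0.7],[0,-3.1,-2.5,0,0.7]]]'
python3 - <<'E'
from h import *
p,M,o=pose(); print(p,M.round(3),o['q'])
print('delta to head in tool cm',M.T@(np.array([.501,-.291,.20])-p)*100)
E
```

```text
time: 0.77
position: [0.3347, -0.471, 0.228]
tool_rot: [-0.704, 0.039, 0.707, 0.042]
ft_force: [-0.2, -0.7, 1.6]
grip_width: 0.0679
time: 1.18
position: [0.4805, -0.3239, 0.2059]
tool_rot: [-0.704, 0.04, 0.708, 0.044]
ft_force: [1.2, -0.1, -0.1]
grip_width: 0.0609
[ 0.48052056 -0.32393717  0.20586388] [[-0.006 -0.118 -0.993]
 [ 0.006 -0.993  0.118]
 [-1.    -0.005  0.007]] [-7.85892383e-01  5.02933268e-01  1.57185389e+00  8.84340673e-06
  1.07538796e+00  9.03078705e-01]
delta to head in tool cm [ 0.59397221 -3.50906464 -1.64929148]
```

```bash
python3 -m inch '[[[0.5,-3.5,-1.6,0,0.7],[0,0,0,0,0.7],[0,0,0,0,0.7]]]'
python3 - <<'E'
from h import *
p,M,o=pose(); ci=camera_info('wrist'); im=camera('wrist')
cv2.imwrite('pics/w1.png',im[:,:,::-1]); np.savez('w1.npz',**ci)
print(p,M.round(3)); print(proj(ci,[[.501,-.291,.094],[.6048,-.2992,.079],[.4253,-.2896,.074]]))
E
```

```text
time: 1.43
position: [0.506, -0.2816, 0.1992]
tool_rot: [-0.704, 0.035, 0.708, 0.041]
ft_force: [0.0, -0.5, 0.2]
grip_width: 0.0609
[ 0.50604827 -0.28164186  0.19922055] [[-0.006 -0.108 -0.994]
 [ 0.01  -0.994  0.108]
 [-1.    -0.009  0.007]]
[[267.53627078 197.78946924]
 [264.48268788  74.13052758]
 [273.02111765 264.92003653]]
```

View pics/w1.png

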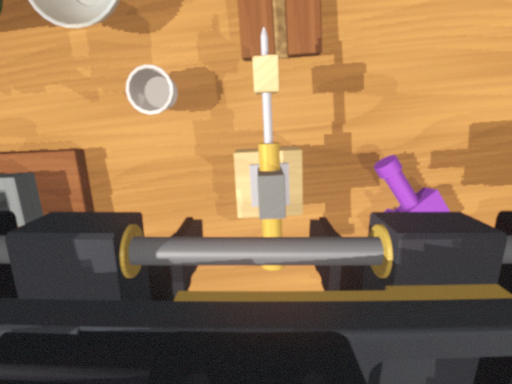

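Wrist view: the head's top face is centred near (272,203), the pull block at (265,73), the tip at (264,28) and the stand at (268,184).

Run:
```python
from h import *
ci=dict(np.load('w1.npz')); p,M,o=pose()
r={}
for n,u,z in [('head',(272,203),.094),('pull',(265.5,67),.079),('pull_mid',(265.5,73),.076),('tip',(264,28),.064),('sleeve_end',(269,145),.071),('rear',(272,268),.074),('cruc',(151,90),.036)]:
    r[n]=back(ci,u,z); print(n,r[n].round(4))
d=r['tip']-r['head']; print('yaw',np.degrees(np.arctan2(d[1],d[0])), 'tooly yaw',np.degrees(np.arctan2(M[1,1],M[0,1])))
h=r['head'].copy(); h[2]=.066; print((M.T@(h-p)*100).round(2))
```

```text
head [ 0.4959 -0.2944  0.094 ]
pull [ 0.6104 -0.3006  0.079 ]
pull_mid [ 0.606  -0.3002  0.076 ]
tip [ 0.6445 -0.3031  0.064 ]
sleeve_end [ 0.5443 -0.2973  0.071 ]
rear [ 0.422  -0.2883  0.074 ]
cruc [ 0.6081 -0.1866  0.036 ]
yaw -3.3514473146514585 tooly yaw -96.24284948174125
[13.29  1.57  0.71]
```

```bash
python3 -m inch '[[[0,1.4,0.5,-0.046,0.7],[3.5,0,0,0,0.7],[3.5,0,0,0,0.7],[2.5,0,0,0,0.7],[0,0,0,0,0.7],[0,0,0,0,0.7]]]'
python3 - <<'E'
from h import *
p,M,o=pose()
print(p,M.round(3),M.T@(np.array([.4995,-.294,.066])-p)*100, np.degrees(np.arctan2(M[1,1],M[0,1])))
E
```

```text
time: 1.98
position: [0.4963, -0.3026, 0.1035]
tool_rot: [-0.706, 0.022, 0.708, 0.026]
ft_force: [0.8, -1.1, -0.0]
grip_width: 0.0611
[ 0.49625889 -0.30261431  0.10345624] [[-0.002 -0.068 -0.998]
 [ 0.005 -0.998  0.068]
 [-1.    -0.005  0.002]] [ 3.74954533 -0.86181111 -0.2738665 ] -93.91181749770266
```

```bash
python3 -m inch '[[[0,-0.9,-0.3,0,0.7],[0,0,0,0,0.7],[2,0,0,0,0.7],[1.5,0,0,0,0.7],[0,0,0,0,0.7],[0,0,0,0,0.7]]]'
python3 - <<'E'
from h import *
p,M,o=pose()
print(p,M.T@(np.array([.4995,-.294,.066])-p)*100, np.degrees(np.arctan2(M[1,1],M[0,1])),o['ft_force'])
E
```

```text
time: 2.48
position: [0.5039, -0.2987, 0.0769]
tool_rot: [0.71, -0.027, -0.703, -0.023]
ft_force: [0.3, 0.2, -0.9]
grip_width: 0.061
[ 0.50386048 -0.29871834  0.07690335] [ 1.08330605 -0.44478297  0.47980474] -94.08827908583295 [ 0.34583717  0.15190553 -0.86596405]
```

```bash
python3 -m inch '[[[0.6,-0.4,0.5,0,0.7],[0.4,0,0,0,0.7],[0,0,0,0,0.7],[0,0,0,0,0.7]]]'
cat > s.py <<'E'
from h import *
import sys
p,M,o=pose(); t=np.array(eval(sys.argv[1]))
print(p.round(4),'d',(M.T@(t-p)*100).round(2),'yaw',np.degrees(np.arctan2(M[1,1],M[0,1])).round(2),'toolx',M[:,0].round(3),'F',np.round(o['ft_force'],2),'m',np.round(o['moment'],2),round(o['grip_width'],4))
E
python3 s.py .4995,-.294,.066
```

```text
time: 2.82
position: [0.5009, -0.2952, 0.0705]
tool_rot: [0.712, -0.028, -0.701, -0.021]
ft_force: [0.6, 0.4, 0.6]
grip_width: 0.0612
[ 0.5009 -0.2952  0.0705] d [ 0.45 -0.12  0.15] yaw -94.05 toolx [ 0.015 -0.01  -1.   ] F [0.57 0.36 0.61] m [ 0.01  0.08 -0.03] 0.0612
```

```bash
python3 -m inch '[[[0.5,-0.1,0.15,0,0.7],[0,0,0,0,0.7],[0,0,0,0,0.15],[0,0,0,0,0.15],[0,0,0,0,0.15],[0,0,0,0,0.15],[0,0,0,0,0.15],[0,0,0,0,0.15]]]' 40; python3 s.py .4995,-.294,.066
```

```text
time: 3.48
position: [0.5, -0.2946, 0.0658]
tool_rot: [0.713, -0.029, -0.701, -0.021]
ft_force: [-0.3, 0.2, -0.2]
grip_width: 0.0291
[ 0.5    -0.2946  0.0658] d [-0.02 -0.06  0.05] yaw -94.05 toolx [ 0.017 -0.012 -1.   ] F [-0.26  0.24 -0.22] m [ 0.    0.02 -0.01] 0.0291
```

```bash
python3 -m inch '[[[0,0,0,0,0.1],[0,0,0,0,0.1],[0,0,0,0,0.1],[0,0,0,0,0.1],[0,0,0,0,0.1]]]'; python3 s.py .4995,-.294,.066;  python3 -m inch '[[[-1,0,0,0,0.1],[-2,0,0,0,0.1],[-3,0,0,0,0.1],[-3,0,0,0,0.1],[-3,0,0,0,0.1],[0,0,0,0,0.1],[0,0,0,0,0.1]]]'; python3 s.py .5142,0,.15
python3 - <<'E'
from h import *
cv2.imwrite('pics/w2.png',camera('wrist')[:,:,::-1])
E
```

```text
time: 3.9
position: [0.4999, -0.2945, 0.0659]
tool_rot: [0.713, -0.029, -0.701, -0.021]
ft_force: [-0.2, 0.1, -0.4]
grip_width: 0.0235
[ 0.4999 -0.2945  0.0659] d [-0.01 -0.05  0.05] yaw -94.05 toolx [ 0.017 -0.011 -1.   ] F [-0.19  0.12 -0.36] m [0.03 0.08 0.02] 0.0235
time: 4.48
position: [0.4939, -0.2899, 0.1883]
tool_rot: [0.709, -0.025, -0.705, -0.024]
ft_force: [-0.7, 0.1, -3.5]
grip_width: 0.024
[ 0.4939 -0.2899  0.1883] d [  3.79 -29.06   0.04] yaw -94.05 toolx [ 0.005 -0.002 -1.   ] F [-0.74  0.14 -3.55] m [ 0.04  0.06 -0.04] 0.024
```

View pics/w2.png

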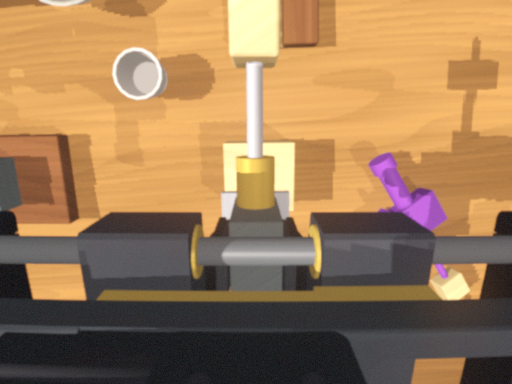

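```bash
python3 -m inch '[[[0,0,0,-0.12,0.1],[0,0,0,-0.12,0.1],[0,0,0,-0.12,0.1],[0,0,0,-0.12,0.1],[0,0,0,-0.12,0.1],[0,0,0,-0.12,0.1],[0,0,0,-0.12,0.1]]]'; python3 -m inch '[[[0,0,0,-0.12,0.1],[0,0,0,-0.12,0.1],[0,0,0,-0.12,0.1],[0,0,0,-0.12,0.1],[0,0,0,-0.12,0.1],[0,0,0,-0.12,0.1],[0,0,0,0,0.1],[0,0,0,0,0.1]]]'; python3 s.py .505,-.14,.20
```

```text
time: 5.12
position: [0.4877, -0.2847, 0.1768]
tool_rot: [-0.649, -0.282, 0.653, -0.27]
ft_force: [0.2, -0.1, -3.7]
grip_width: 0.0236
time: 5.78
position: [0.4791, -0.2776, 0.1607]
tool_rot: [0.504, 0.513, -0.505, 0.477]
ft_force: [0.6, 0.3, -2.9]
grip_width: 0.0235
[ 0.4791 -0.2776  0.1607] d [ -3.55   2.17 -13.94] yaw -1.1 toolx [-0.036  0.034 -0.999] F [ 0.6   0.28 -2.86] m [-0.11 -0.15 -0.03] 0.0235
```

```bash
python3 -m inch '[[[0,1,-3.5,0,0.1],[0,1,-3.5,0,0.1],[0,0,0,0,0.1],[0,0,0,0,0.1]]]'; python3 s.py .505,-.14,.20;python3 -m inch '[[[0,0,0,0,0.1],[0,0,0,0,0.1]]]'; python3 s.py .505,-.14,.20;python3 -m inch '[[[-2,0,0,0,0.1],[0,0,0,0,0.1],[0,0,0,0,0.1]]]'; python3 s.py .505,-.14,.20; python3 -m inch '[[[-0.5,0,0,0,0.1],[-0.5,0,0,0,0.1],[-0.5,0,0,0,0.1],[-0.5,0,0,0,0.1],[0,0,0,0,0.1],[0,0,0,0,0.1]]]'; python3 s.py .505,-.14,.20
```

```text
time: 6.12
position: [0.4999, -0.207, 0.1584]
tool_rot: [0.507, 0.51, -0.51, 0.472]
ft_force: [0.1, -0.5, -2.7]
grip_width: 0.0238
[ 0.4999 -0.207   0.1584] d [-3.93  0.1  -6.85] yaw -2.01 toolx [-0.04   0.037 -0.999] F [ 0.14 -0.53 -2.67] m [-0.08 -0.16  0.05] 0.0238
time: 6.28
position: [0.4994, -0.2063, 0.1574]
tool_rot: [-0.508, -0.51, 0.511, -0.47]
ft_force: [0.0, -1.0, -3.2]
grip_width: 0.0237
[ 0.4994 -0.2063  0.1574] d [-4.02  0.13 -6.8 ] yaw -2.1 toolx [-0.042  0.038 -0.998] F [ 0.04 -0.96 -3.16] m [-0.11 -0.13  0.04] 0.0237
time: 6.53
position: [0.4992, -0.2089, 0.1764]
tool_rot: [-0.508, -0.51, 0.512, -0.468]
ft_force: [-0.1, -0.3, -3.8]
grip_width: 0.0241
[ 0.4992 -0.2089  0.1764] d [-2.12  0.19 -6.99] yaw -2.38 toolx [-0.044  0.039 -0.998] F [-0.07 -0.26 -3.82] m [-0.07 -0.13  0.03] 0.0241
time: 7.03
position: [0.4989, -0.2114, 0.1965]
tool_rot: [-0.509, -0.509, 0.513, -0.467]
ft_force: [-0.1, -0.1, -2.8]
grip_width: 0.0239
[ 0.4989 -0.2114  0.1965] d [-0.09  0.26 -7.17] yaw -2.61 toolx [-0.045  0.039 -0.998] F [-0.08 -0.05 -2.78] m [-0.13 -0.14  0.01] 0.0239
```

Run:
```python
from h import *
p,M,o=pose(); ci=camera_info('wrist'); im=camera('wrist')
cv2.imwrite('pics/w3.png',im[:,:,::-1]); np.savez('w3.npz',p=p,M=M,**ci)
G=R.from_quat([0.713,-0.029,-0.701,-0.021]).as_matrix()
print('pointer z axis now',M@G.T@np.array([0,0,1]))
```

```text
pointer z axis now [ 0.05683175 -0.02258155  0.99812836]
```

View pics/w3.png

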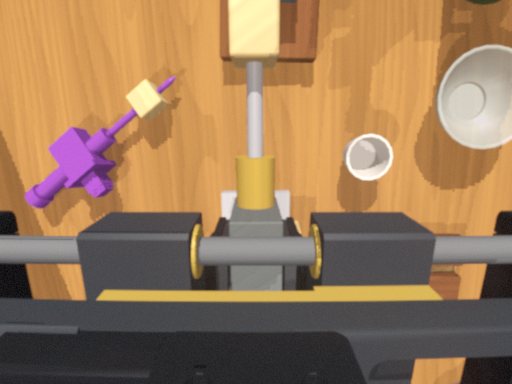

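Wrist view: the pointer is held well. The board's near end shows corners at about (221,59) and (313,61), with the pull block hiding the socket.

Run:
```python
from h import *
ci=dict(np.load('w3.npz'))
for z in(.02,.0):
    a=back(ci,(221,58),z);b=back(ci,(314,60),z)
    d=b-a; print(z,a.round(4),b.round(4),np.linalg.norm(d)); 
    u=np.array([-d[1],d[0]])/np.linalg.norm(d); print('socket',(a+b)[:2]/2+.08*u,'yaw',np.degrees(np.arctan2(u[1],u[0])))
# top: iron block outline in crop of the initial image
im=cv2.imread('pics/top0.png'); ct=camera_info('top')
# refine: project hypotheses from board model vs corners
from scipy.optimize import least_squares
obs=[((310,255),(-27,) ) ]
px=lambda U:[(U[0]+.5)/4-.5+170,(U[1]+.5)/4-.5+130]
# corner pixels (crop): block top corners + slab left corners
O=np.array([px(u) for u in [(317,250),(380,255),(374,322),(310,317),(55,208),(42,318)]])
P=np.array([[27,-27,50],[-27,-27,50],[-27,27,50],[27,27,50],[260,-50,20],[260,50,20]])/1000
def f(v):
    c,s=np.cos(v[2]),np.sin(v[2]); Q=P.copy(); Q[:,0]=v[0]+c*P[:,0]-s*P[:,1]; Q[:,1]=v[1]+s*P[:,0]+c*P[:,1]
    return (proj(ct,Q)-O).ravel()
r=least_squares(f,[.514,0,1.5]); print(r.x,np.degrees(r.x[2]),r.fun.round(2))
```

```text
0.02 [ 0.4606 -0.0775  0.02  ] [ 0.5559 -0.0847  0.02  ] 0.09556629967617096
socket [ 0.5142853  -0.00131473] yaw 85.66895548683407
0.0 [ 0.4577 -0.0729  0.    ] [ 0.5588 -0.0806  0.    ] 0.10137475098093267
socket [0.51427098 0.00304154] yaw 85.66895548683407
[ 0.51414333 -0.00346894  1.49751711] 85.80141026881671 [ 0.28  0.28  0.66  0.49  0.73 -0.17  0.52 -0.4  -1.1  -0.86 -1.16  0.6 ]
```

```bash
python3 -m inch '[[[-0.1,0.1,-3.5,0.029,0.1],[-0.1,0.1,-3.5,0,0.1],[-0.1,0.1,-3.5,0,0.1],[-0.1,0.1,-3.5,0,0.1],[-0.1,0,-3.5,0,0.1]]]'; python3 -m inch '[[[0,0,0,0,0.1]]]'
cat >> s.py <<'E'
G=R.from_quat([0.713,-0.029,-0.701,-0.021]).as_matrix()
zp=M@G.T@np.array([0,0,1.]); f=p-.0499*zp; print('foot bottom',f.round(4),'zp',zp.round(3),'foot->socket tool cm',(M.T@(np.array([.5142,-.001,f[2]])-f)*100).round(2))
E
python3 s.py .517,-.002,.14
```

```text
time: 7.5
position: [0.5183, -0.0408, 0.2064]
tool_rot: [-0.519, -0.496, 0.525, -0.458]
ft_force: [1.0, -0.5, -3.4]
grip_width: 0.0236
time: 7.58
position: [0.5173, -0.0346, 0.2065]
tool_rot: [-0.519, -0.498, 0.523, -0.458]
ft_force: [-1.1, -0.0, -3.7]
grip_width: 0.0238
[ 0.5173 -0.0346  0.2065] d [ 6.76 -0.   -3.01] yaw -4.86 toolx [-0.043  0.038 -0.998] F [-1.07 -0.01 -3.7 ] m [-0.13 -0.13  0.03] 0.0238
foot bottom [ 0.5146 -0.0335  0.1567] zp [ 0.055 -0.022  0.998] foot->socket tool cm [ 0.13 -0.31 -3.23]
```

```bash
python3 -m inch '[[[0,0.2,-2.9,-0.01,0.1],[2.5,0,0,0,0.1],[2.5,0,0,0,0.1],[2.5,0,0,0,0.1],[0,0,0,0,0.1]]]';python3 s.py .517,-.002,.14
```

```text
time: 8.0
position: [0.5213, 0.0017, 0.1325]
tool_rot: [-0.515, -0.501, 0.517, -0.465]
ft_force: [-0.9, 0.4, -3.8]
grip_width: 0.0239
[0.5213 0.0017 0.1325] d [-0.75 -0.43  0.37] yaw -3.74 toolx [-0.036  0.035 -0.999] F [-0.93  0.41 -3.81] m [-0.05 -0.05  0.02] 0.0239
foot bottom [0.5189 0.0027 0.0827] zp [ 0.048 -0.019  0.999] foot->socket tool cm [ 0.   -0.45  0.4 ]
```

```bash
python3 -m inch '[[[0,-0.45,0.4,0.008,0.1],[1,0,0,0,0.1],[0,0,0,0,0.1]]]';python3 s.py .517,-.002,.14
```

```text
time: 8.25
position: [0.5164, -0.0023, 0.1229]
tool_rot: [-0.517, -0.499, 0.519, -0.463]
ft_force: [-0.2, 0.4, -3.2]
grip_width: 0.0236
[ 0.5164 -0.0023  0.1229] d [-1.71 -0.   -0.09] yaw -4.23 toolx [-0.036  0.035 -0.999] F [-0.23  0.41 -3.18] m [-0.07 -0.1  -0.  ] 0.0236
foot bottom [ 0.514  -0.0014  0.073 ] zp [ 0.048 -0.019  0.999] foot->socket tool cm [ 0.    0.02 -0.04]
```

Run:
```python
from h import *
a=camera('scene'); b=camera('top')
a=cv2.resize(a[140:240,200:360],None,fx=4,fy=4,interpolation=cv2.INTER_CUBIC)
cv2.imwrite('pics/s4.png',a[:,:,::-1])
```

```text
(no output)
```

View pics/s4.png

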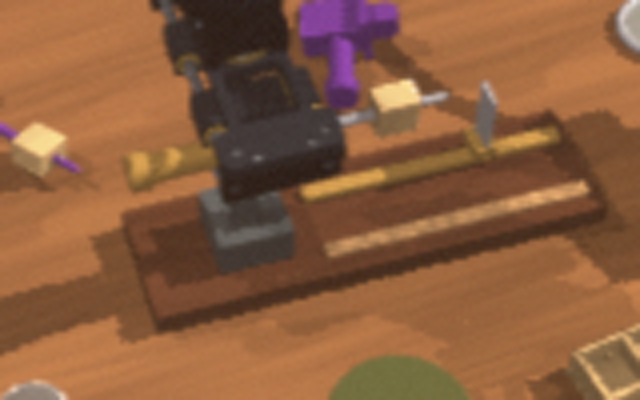

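The scene view shows the pointer hovering right over the socket block, with its rod along the rail towards the blade. Lowering it now.

```bash
python3 -m inch '[[[1.0,0.05,0,0,0.1],[1.0,0.05,0,0,0.1],[0.6,0,0,0,0.1],[0,0,0,0,0.1]]]';python3 s.py .517,-.002,.076; python3 -m inch '[[[0.6,0,0,0,0.1],[0.6,0,0,0,0.1]]]';python3 s.py .517,-.002,.076
```

```text
time: 8.68
position: [0.521, -0.003, 0.0996]
tool_rot: [0.52, 0.495, -0.517, 0.466]
ft_force: [-2.2, -0.1, 7.1]
grip_width: 0.0235
[ 0.521  -0.003   0.0996] d [ 2.38 -0.34  0.01] yaw -4.3 toolx [-0.024  0.033 -0.999] F [-2.15 -0.08  7.07] m [0.18 0.33 0.04] 0.0235
foot bottom [ 0.5192 -0.0022  0.0498] zp [ 0.036 -0.016  0.999] foot->socket tool cm [ 0.02 -0.51 -0.08]
time: 8.85
position: [0.5211, -0.003, 0.0973]
tool_rot: [0.519, 0.495, -0.516, 0.467]
ft_force: [-12.2, -0.1, 61.5]
grip_width: 0.0235
[ 0.5211 -0.003   0.0973] d [ 2.14 -0.36 -0.01] yaw -4.18 toolx [-0.024  0.032 -0.999] F [-12.16  -0.08  61.48] m [0.3  2.6  0.03] 0.0235
foot bottom [ 0.5193 -0.0022  0.0475] zp [ 0.036 -0.015  0.999] foot->socket tool cm [ 0.02 -0.52 -0.08]
```

```bash
python3 -m inch '[[[-0.4,-0.3,0,0,0.1],[-0.2,-0.2,-0.05,0,0.1],[0,0,0,0,0.1]]]';python3 s.py .517,-.002,.076
```

```text
time: 9.1
position: [0.5177, -0.0027, 0.107]
tool_rot: [0.521, 0.493, -0.515, 0.469]
ft_force: [-0.7, 0.2, -3.9]
grip_width: 0.0239
[ 0.5177 -0.0027  0.107 ] d [ 3.1  -0.01  0.02] yaw -4.17 toolx [-0.018  0.03  -0.999] F [-0.74  0.21 -3.93] m [-0.05 -0.04  0.05] 0.0239
foot bottom [ 0.5162 -0.002   0.0571] zp [ 0.03  -0.014  0.999] foot->socket tool cm [ 0.01 -0.21 -0.09]
```

```bash
python3 -m inch '[[[0.3,-0.35,-0.1,0,0.1],[0.4,-0.05,0,0,0.1],[0,0,0,0,0.1]]]';python3 s.py .517,-.002,.076; python3 -m inch '[[[0.3,-0.1,0,0,0.1],[0,0,0,0,0.1]]]';python3 s.py .517,-.002,.076
```

```text
time: 9.35
position: [0.5129, -0.0009, 0.0976]
tool_rot: [0.52, 0.494, -0.515, 0.469]
ft_force: [-0.2, -0.0, -3.4]
grip_width: 0.0237
[ 0.5129 -0.0009  0.0976] d [2.14 0.46 0.14] yaw -4.17 toolx [-0.019  0.031 -0.999] F [-0.15 -0.05 -3.41] m [-0.14 -0.12  0.05] 0.0237
foot bottom [ 5.113e-01 -2.000e-04  4.770e-02] zp [ 0.031 -0.014  0.999] foot->socket tool cm [-0.01  0.29  0.06]
time: 9.52
position: [0.5128, -0.0009, 0.0931]
tool_rot: [0.521, 0.494, -0.515, 0.469]
ft_force: [0.6, 0.3, -2.8]
grip_width: 0.0237
[ 0.5128 -0.0009  0.0931] d [1.69 0.47 0.13] yaw -4.19 toolx [-0.018  0.031 -0.999] F [ 0.62  0.27 -2.76] m [-0.07 -0.3  -0.  ] 0.0237
foot bottom [ 5.113e-01 -2.000e-04  4.320e-02] zp [ 0.03  -0.014  0.999] foot->socket tool cm [-0.01  0.3   0.06]
```

```bash
python3 -m inch '[[[0.4,0.05,0,0,0.1],[0.4,0,0,0,0.1],[0,0,0,0,0.1]]]';python3 s.py .517,-.002,.076; python3 -m inch '[[[0.4,0,0,0,0.1],[0,0,0,0,0.1]]]';python3 s.py .517,-.002,.076
```

```text
time: 9.77
position: [0.5138, -0.0008, 0.0837]
tool_rot: [0.521, 0.494, -0.515, 0.469]
ft_force: [2.0, -0.5, -1.6]
grip_width: 0.0239
[ 0.5138 -0.0008  0.0837] d [0.76 0.35 0.12] yaw -4.19 toolx [-0.018  0.031 -0.999] F [ 1.98 -0.47 -1.63] m [-0.07 -0.32  0.  ] 0.0239
foot bottom [ 5.122e-01 -1.000e-04  3.380e-02] zp [ 0.03  -0.014  0.999] foot->socket tool cm [-0.01  0.2   0.08]
time: 9.93
position: [0.5137, -0.0007, 0.0786]
tool_rot: [0.521, 0.494, -0.515, 0.469]
ft_force: [1.3, 0.4, -3.7]
grip_width: 0.0241
[ 0.5137 -0.0007  0.0786] d [0.25 0.34 0.11] yaw -4.2 toolx [-0.019  0.031 -0.999] F [ 1.26  0.37 -3.74] m [-0.13 -0.34  0.02] 0.0241
foot bottom [0.5122 0.     0.0287] zp [ 0.031 -0.014  0.999] foot->socket tool cm [-0.01  0.21  0.09]
```

```bash
python3 -m inch '[[[0.3,0,0,0,0.1],[0,0,0,0,0.1]]]';python3 s.py .517,-.002,.076; python3 -m inch '[[[0.25,0,0,0,0.1],[0,0,0,0,0.1],[0,0,0,0,0.1],[0.2,0,0,0,0.1],[0,0,0,0,0.1]]]';python3 s.py .517,-.002,.076
```

```text
time: 10.1
position: [0.5138, -0.0006, 0.075]
tool_rot: [0.521, 0.494, -0.515, 0.469]
ft_force: [0.8, -0.6, -4.0]
grip_width: 0.0238
[ 0.5138 -0.0006  0.075 ] d [-0.11  0.33  0.11] yaw -4.21 toolx [-0.019  0.031 -0.999] F [ 0.85 -0.64 -3.96] m [-0.12 -0.33 -0.03] 0.0238
foot bottom [5.122e-01 1.000e-04 2.510e-02] zp [ 0.031 -0.014  0.999] foot->socket tool cm [-0.01  0.2   0.1 ]
time: 10.52
position: [0.5137, -0.0004, 0.0748]
tool_rot: [0.521, 0.493, -0.515, 0.469]
ft_force: [-0.3, -0.9, -2.6]
grip_width: 0.024
[ 5.137e-01 -4.000e-04  7.480e-02] d [-0.13  0.34  0.13] yaw -4.15 toolx [-0.017  0.03  -0.999] F [-0.25 -0.86 -2.6 ] m [-0.19 -0.16 -0.02] 0.024
foot bottom [5.123e-01 3.000e-04 2.490e-02] zp [ 0.029 -0.014  0.999] foot->socket tool cm [-0.01  0.2   0.12]
```

```bash
python3 -m inch '[[[0.3,0,0,0,0.1]]]'; python3 s.py .517,-.002,.076; python3 -m inch '[[[0.3,0.1,0,0,0.1]]]'; python3 s.py .517,-.002,.076
```

```text
time: 10.6
position: [0.5137, -0.0002, 0.0743]
tool_rot: [0.521, 0.493, -0.515, 0.47]
ft_force: [-9.4, 1.3, 50.6]
grip_width: 0.0236
[ 5.137e-01 -2.000e-04  7.430e-02] d [-0.19  0.34  0.15] yaw -4.13 toolx [-0.017  0.03  -0.999] F [-9.42  1.32 50.58] m [-0.11  1.18  0.02] 0.0236
foot bottom [5.123e-01 5.000e-04 2.440e-02] zp [ 0.029 -0.014  0.999] foot->socket tool cm [-0.01  0.2   0.13]
time: 10.68
position: [0.5138, -0.0002, 0.0744]
tool_rot: [0.52, 0.494, -0.515, 0.47]
ft_force: [-10.8, -1.1, 35.4]
grip_width: 0.0237
[ 5.138e-01 -2.000e-04  7.440e-02] d [-0.17  0.33  0.15] yaw -4.07 toolx [-0.018  0.03  -0.999] F [-10.82  -1.12  35.36] m [-0.54  1.34 -0.04] 0.0237
foot bottom [5.123e-01 5.000e-04 2.450e-02] zp [ 0.03  -0.013  0.999] foot->socket tool cm [-0.01  0.2   0.13]
```

```bash
python3 -m inch '[[[0,0,0,0,0.1],[0,0,0,0,0.5],[0,0,0,0,0.5],[0,0,0,0,0.5],[0,0,0,0,0.5]]]'; python3 s.py .517,-.002,.076; python3 -m inch '[[[-2,0,0,0,0.5],[-2.5,0,0,0,0.5],[-3.5,0,0,0,0.5],[-3,0,0,0,0.5],[0,0,0,0,0.5],[0,0,0,0,0.5]]]'; python3 s.py .52,.10,.16
python3 - <<'E'
from h import *
ci=camera_info('wrist'); im=camera('wrist'); np.savez('w5.npz',**ci)
a=camera('scene'); a=cv2.resize(a[150:230,220:360],None,fx=4,fy=4,interpolation=cv2.INTER_CUBIC)
out=np.zeros((384+320,560,3),np.uint8); out[:384,:512]=im; out[384:]=a
cv2.imwrite('pics/w5.png',cv2.resize(out,(477,600))[:,:,::-1] if 0 else im[:,:,::-1]); cv2.imwrite('pics/s5.png',a[:,:,::-1])
E
```

```text
time: 11.1
position: [0.5133, -0.0001, 0.0755]
tool_rot: [0.52, 0.494, -0.515, 0.47]
ft_force: [0.2, -0.4, -0.1]
grip_width: 0.0401
[ 5.133e-01 -1.000e-04  7.550e-02] d [-0.06  0.38  0.16] yaw -4.07 toolx [-0.017  0.03  -0.999] F [ 0.25 -0.44 -0.08] m [-0.03 -0.09  0.06] 0.0401
foot bottom [5.119e-01 5.000e-04 2.560e-02] zp [ 0.029 -0.013  0.999] foot->socket tool cm [-0.01  0.24  0.14]
time: 11.6
position: [0.5138, -0.0032, 0.1851]
tool_rot: [0.518, 0.497, -0.517, 0.466]
ft_force: [-0.9, -1.2, -0.3]
grip_width: 0.0437
[ 0.5138 -0.0032  0.1851] d [  2.82  -0.05 -10.26] yaw -4.1 toolx [-0.028  0.032 -0.999] F [-0.94 -1.16 -0.3 ] m [-0.07 -0.14 -0.01] 0.0437
foot bottom [ 0.5118 -0.0024  0.1352] zp [ 0.04  -0.016  0.999] foot->socket tool cm [-0.    0.23 -0.16]
```

View pics/w5.png

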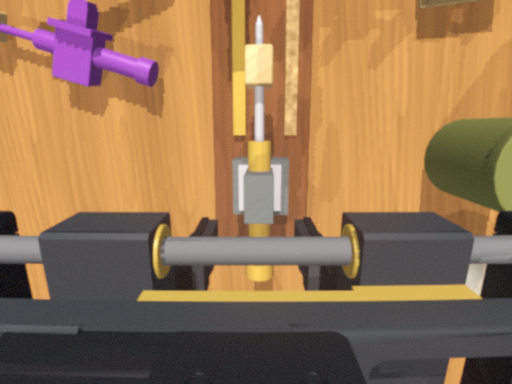

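View pics/s5.png

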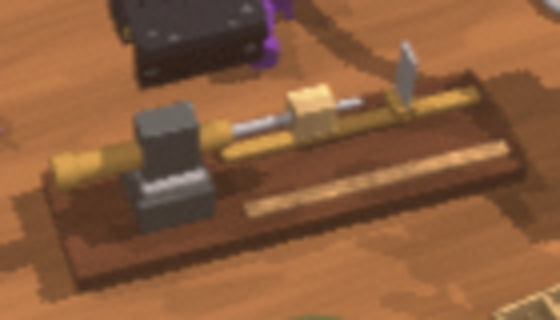

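Wrist: the pointer is plugged in, with the pull block centred near (259,64) and the tip at (259,16). Scene: the flange sits flush on the block and the rod runs parallel to the rail.

Run:
```python
from h import *
ci=dict(np.load('w5.npz'))
s=np.array([.5142,-.001]); u=np.array([np.cos(np.radians(85.75)),np.sin(np.radians(85.75))])
for n,q,z,x in [('pulltop',(259,62),.089,.105),('tip',(259,17),.074,.145),('sleeve_end',(259,142),.084,.045),('rear',(259,280),.087,-.08),('head top front',(259,171),.104,.02)]:
    print(n,back(ci,q,z).round(4),'exp',(s+u*x).round(4))
```

```text
pulltop [0.5211 0.1065 0.089 ] exp [0.522  0.1037]
tip [0.5235 0.1439 0.074 ] exp [0.5249 0.1436]
sleeve_end [0.5167 0.045  0.084 ] exp [0.5175 0.0439]
rear [ 0.5081 -0.0782  0.087 ] exp [ 0.5083 -0.0808]
head top front [0.5156 0.0236 0.104 ] exp [0.5157 0.0189]
```

```bash
python3 -m inch '[[[0,0,-3.5,0,0.5],[0,0,-3.5,0,0.5],[0,0,-3.2,0,0.5],[2.5,0,0,0,0.5],[2.5,0,0,0,0.5],[0,0,0,0,0.5],[0,0,0,0,0.5]]]'; python3 s.py .5215,.1045,.066
```

```text
time: 12.28
position: [0.5159, 0.1039, 0.1267]
tool_rot: [-0.515, -0.5, 0.522, -0.461]
ft_force: [-0.1, -0.4, -0.1]
grip_width: 0.0437
[0.5159 0.1039 0.1267] d [6.04 0.83 0.08] yaw -4.3 toolx [-0.044  0.034 -0.998] F [-0.06 -0.35 -0.13] m [-0.02 -0.11  0.02] 0.0437
foot bottom [0.5131 0.1047 0.0769] zp [ 0.056 -0.017  0.998] foot->socket tool cm [-0.36  0.9  10.53]
```

```bash
for i in 1; do python3 -m inch '[[[0,0,0,0.12,0.5],[0,0,0,0.12,0.5],[0,0,0,0.12,0.5],[0,0,0,0,0.5],[0,0,0,0,0.5]]]' >/dev/null; python3 s.py .5215,.1045,.066|head -1; python3 -m inch '[[[0,0,0,-0.12,0.5],[0,0,0,-0.12,0.5],[0,0,0,-0.12,0.5],[0,0,0,0,0.5],[0,0,0,0,0.5]]]' >/dev/null; python3 s.py .5215,.1045,.066|head -1;  done; python3 -m inch '[[[-0.5,0,0,0,0.5],[-0.5,0,0,0,0.5],[-0.5,0,0,0,0.5],[-0.5,0,0,0,0.5],[0,0,0,0,0.5],[2,0,0,0,0.5],[0,0,0,0,0.5],[0,0,0,0,0.5]]]'>/dev/null;  python3 s.py .5215,.1045,.066|head -1
```

```text
[0.5145 0.102  0.1261] d [ 5.97  0.89 -0.48] yaw -25.8 toolx [-0.051  0.034 -0.998] F [ 0.37  0.42 -0.59] m [-0.02 -0.12  0.02] 0.0436
[0.5156 0.1002 0.128 ] d [ 6.18  0.88 -0.29] yaw -3.95 toolx [-0.049  0.033 -0.998] F [ 0.1   0.18 -0.31] m [-0.06 -0.14 -0.  ] 0.0438
[0.5178 0.0997 0.1326] d [ 6.65  0.63 -0.31] yaw -4.27 toolx [-0.043  0.033 -0.999] F [-0.51 -0.39  0.67] m [-0.03 -0.06 -0.05] 0.0436
```

```bash
python3 -m inch '[[[3,0,0,0,0.5],[0,0,0,0,0.5],[0,0,0,0,0.5]]]' >/dev/null; python3 s.py .5215,.1045,.066|head -1; python3 -m inch '[[[-1,0,0,0,0.5],[-1,0,0,0,0.5],[-1,0,0,0,0.5],[0,0,0,0,0.5]]]' >/dev/null; python3 s.py .5215,.1045,.066|head -1; python3 -m inch '[[[0,0.5,0,0,0.5],[0,0,0,0,0.5]]]' >/dev/null; python3 s.py .5215,.1045,.066|head -1
```

```text
[0.5181 0.1007 0.104 ] d [ 3.8   0.47 -0.29] yaw -4.27 toolx [-0.04   0.033 -0.999] F [0.02 0.21 0.5 ] m [-0.02 -0.1  -0.04] 0.0438
[0.5205 0.0997 0.1405] d [ 7.45  0.36 -0.27] yaw -4.26 toolx [-0.037  0.033 -0.999] F [ 0.56 -0.37 -0.28] m [-0.07 -0.16 -0.03] 0.0433
[0.5275 0.0992 0.1438] d [ 7.8  -0.38 -0.25] yaw -4.26 toolx [-0.031  0.033 -0.999] F [ 0.14 -0.08  0.63] m [-0.05 -0.16  0.01] 0.0438
```

```bash
for i in 1 2; do python3 -m inch '[[[3.5,0,0,0,0.5],[0,0,0,0,0.5],[-1,0,0,0,0.5],[-1,0,0,0,0.5],[-1,0,0,0,0.5],[0,0,0,0,0.5]]]' >/dev/null; python3 s.py .5215,.1045,.066|head -1;  done; python3 -m inch '[[[0,-0.3,0,0,0.5],[0,-0.3,0,0,0.5],[0,-0.3,0,0,0.5],[0,0,0,0,0.5]]]'; python3 s.py .5215,.1045,.066|head -1
```

```text
[0.5288 0.0992 0.1433] d [ 7.76 -0.51 -0.24] yaw -4.26 toolx [-0.031  0.033 -0.999] F [ 0.47 -0.41  0.53] m [-0.05 -0.12 -0.  ] 0.0438
[0.5317 0.0991 0.1492] d [ 8.36 -0.85 -0.2 ] yaw -4.25 toolx [-0.022  0.032 -0.999] F [-0.21 -0.01  0.33] m [-0.01 -0.09 -0.01] 0.0435
time: 15.87
position: [0.523, 0.0998, 0.1547]
tool_rot: [0.522, 0.493, -0.514, 0.469]
ft_force: [-1.8, -0.8, 0.5]
grip_width: 0.0437
[0.523  0.0998 0.1547] d [ 8.88 -0.04 -0.18] yaw -4.24 toolx [-0.015  0.032 -0.999] F [-1.8  -0.81  0.54] m [-0.05 -0.09 -0.04] 0.0437
```

```bash
python3 -m inch '[[[2.5,0,0,0,0.5],[2.5,0,0,0,0.5],[0,0,0,0,0.5],[0,0,0,0,0.5]]]' >/dev/null; python3 s.py .5215,.1045,.066|head -1
```

```text
[0.5225 0.1016 0.1048] d [ 3.88 -0.07 -0.16] yaw -4.23 toolx [-0.012  0.032 -0.999] F [0.15 0.39 0.17] m [-0.08 -0.09  0.01] 0.0437
```

```bash
python3 -m inch '[[[2,-0.1,-0.1,0,0.5],[1.5,0,0,0,0.5],[0,0,0,0,0.5],[0,0,0,0,0.5]]]' >/dev/null; python3 s.py .5215,.1045,.066|head -1
```

```text
[0.5229 0.1038 0.0719] d [ 0.59 -0.14 -0.04] yaw -4.22 toolx [-0.009  0.032 -0.999] F [-0.25  0.52 -0.34] m [-0.05 -0.07  0.03] 0.0435
```

```bash
python3 -m inch '[[[0.6,-0.15,0,0,0.5],[0,0,0,0,0.5],[0,0,0,0,0.1],[0,0,0,0,0.1],[0,0,0,0,0.1],[0,0,0,0,0.1]]]' 30 >/dev/null; python3 s.py .5215,.1045,.066|head -1;python3 -m inch '[[[0,0,0,0,0.1],[0,0,0,0,0.1],[0,0,0,0,0.1],[0,0,0,0,0.1]]]' >/dev/null;  python3 s.py .5215,.1045,.066|head -1
```

```text
[0.5239 0.1041 0.0698] d [ 0.39 -0.24 -0.01] yaw -4.22 toolx [-0.002  0.032 -0.999] F [-0.42 -0.06  0.46] m [ 0.02 -0.02 -0.01] 0.0244
[0.5234 0.1041 0.0701] d [ 0.41 -0.2  -0.02] yaw -4.25 toolx [-0.003  0.032 -0.999] F [ 0.55 -0.38 -1.59] m [ 0.01 -0.11 -0.02] 0.0218
```

Run:
```python
from h import *
ci=camera_info('wrist'); im=camera('wrist'); np.savez('w6.npz',**ci)
print(proj(ci,[[.5249,.1436,.074],[.5249-.024+.003,.186,.08],[.522,.104,.089]]))
cv2.imwrite('pics/w6full.png',im[:,:,::-1])
cv2.imwrite('pics/w6.png',cv2.resize(im[0:220,156:356],None,fx=3,fy=2.7272727,interpolation=cv2.INTER_CUBIC)[:,:,::-1])
```

```text
[[253.28453324 169.77530323]
 [199.48253121  81.97820423]
 [253.18014071 257.21864685]]
```

View pics/w6.png

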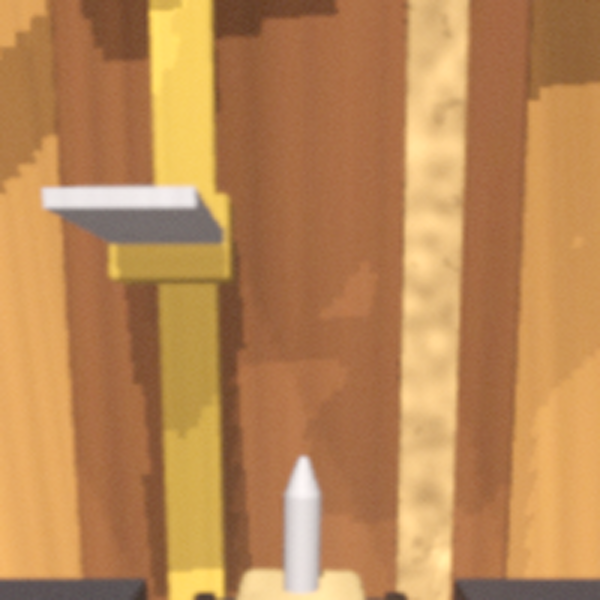

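Wrist close-up, in crop pixels: the tip is at (303,457). The blade's top face spans x 43 to 197 and y 186 to 208.

Run:
```python
from h import *
ci=dict(np.load('w6.npz'))
f=lambda U:((U[0]+.5)/3-.5+156,(U[1]+.5)/2.72727-.5)
u=np.array([np.cos(np.radians(85.75)),np.sin(np.radians(85.75)),0]); v=np.array([-u[1],u[0],0]); s=np.array([.5142,-.001,0])
T=back(ci,f((303,457)),.074)
for n,q in [('L',(43,197)),('R',(197,197)),('farR',(195,186)),('nearR',(198,208))]:
    P=back(ci,f(q),.086); print(n,P.round(4),'board x,y',(P-s)@u,(P-s)@v,'ahead of tip',(P-T)@u)
print('tip',T.round(4),(T-s)@u,(T-s)@v)
# scale check
print('mm per 10 crop px', (back(ci,f((303,447)),.074)-T)@u*1000)
```

```text
L [0.4927 0.1902 0.086 ] board x,y 0.1891215771133894 0.03563545806771457 ahead of tip 0.04287002254877779
R [0.5147 0.1884 0.086 ] board x,y 0.18894532922203222 0.013493797448423286 ahead of tip 0.04269377465742063
farR [0.5146 0.1901 0.086 ] board x,y 0.19059426009772854 0.013745417297422836 ahead of tip 0.04434270553311694
nearR [0.5147 0.1868 0.086 ] board x,y 0.18729061686608153 0.01338477314547161 ahead of tip 0.041039062301469934
tip [0.5267 0.1447 0.074 ] 0.14625155456461159 -0.0016287965515563163
mm per 10 crop px 1.8169854466665587
```

```bash
python3 s.py .5215,.1045,.066|head -1; python3 -m inch '[[[0.02,0,-0.7,0,0.1],[0.02,0,-0.7,0,0.1],[0.02,0,-0.7,0,0.1]]]' >/dev/null; python3 s.py .5266,.1467,.0695|head -1; python3 -m inch '[[[0,0,0,0,0.1]]]' >/dev/null; python3 s.py .5266,.1467,.0695|head -1
```

```text
[0.5235 0.1041 0.0701] d [ 0.41 -0.2  -0.02] yaw -4.25 toolx [-0.003  0.032 -0.999] F [ 0.02  0.61 -0.27] m [-0.04 -0.09 -0.01] 0.0217
[0.5253 0.124  0.0699] d [ 0.1  -0.04 -2.27] yaw -4.29 toolx [-0.003  0.029 -1.   ] F [ 0.22 -3.45 -0.93] m [-0.59 -0.06  0.01] 0.0215
[0.5253 0.1251 0.0698] d [ 0.09 -0.02 -2.16] yaw -4.21 toolx [-0.003  0.029 -1.   ] F [-0.55 -2.93 -1.49] m [-0.49 -0.12  0.  ] 0.0216
```

Works as expected: the spring force is about 3 N with 21 mm drawn. Continuing.

```bash
python3 -m inch '[[[0.02,0,-0.7,0,0.1],[0.02,0,-0.7,0,0.1],[0.02,0,-0.5,0,0.1],[0,0,0,0,0.1]]]' >/dev/null; python3 s.py .5266,.1467,.0695|head -1
python3 - <<'E'
from h import *
ci=camera_info('wrist'); im=camera('wrist'); np.savez('w7.npz',**ci)
cv2.imwrite('pics/w7.png',cv2.resize(im[60:260,156:356],None,fx=3,fy=3,interpolation=cv2.INTER_CUBIC)[:,:,::-1])
E
```

```text
[0.5266 0.1454 0.0695] d [ 0.01 -0.01 -0.13] yaw -4.04 toolx [-0.004  0.027 -1.   ] F [-0.44 -3.77 -0.45] m [-0.68 -0.11  0.05] 0.0219
```

View pics/w7.png

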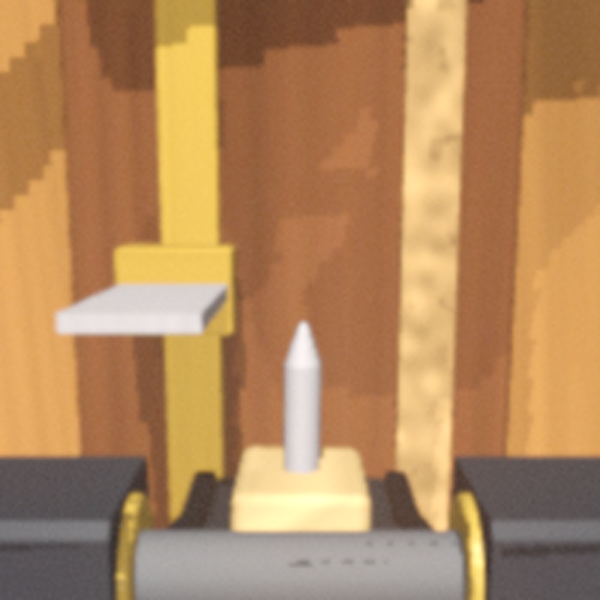

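The tip is at (303,322). The blade's top face spans y 311 to 332, with its right end at x≈204.

```bash
python3 - <<'E'
from h import *
ci=dict(np.load('w7.npz'))
f=lambda U:((U[0]+.5)/3-.5+156,(U[1]+.5)/3-.5+60)
u=np.array([np.cos(np.radians(85.75)),np.sin(np.radians(85.75)),0]); v=np.array([-u[1],u[0],0]); s=np.array([.5142,-.001,0])
T=back(ci,f((303,322)),.074)
for n,q in [('L',(58,322)),('R',(203,322)),('farR',(207,311)),('nearR',(202,332))]:
    P=back(ci,f(q),.086); print(n,'board x,y',(P-s)@u,(P-s)@v,'ahead of tip',(P-T)@u)
print('tip',(T-s)@u,(T-s)@v)
E
python3 -m inch '[[[0,0,0,0,0.1]]]' >/dev/null; python3 s.py .5266,.1467,.0695|head -1
```

```text
L board x,y 0.189445349151552 0.035481263956512965 ahead of tip 0.001490632670846784
R board x,y 0.18949670507293395 0.013516257521978327 ahead of tip 0.0015419885922287341
farR board x,y 0.19116104403955653 0.012882263762957286 ahead of tip 0.003206327558851302
nearR board x,y 0.18797750167790325 0.01369692092288379 ahead of tip 2.27851971980283e-05
tip 0.18795471648070522 -0.0015244215196953508
[0.5265 0.1451 0.0695] d [ 0.    0.   -0.16] yaw -4.0 toolx [-0.004  0.027 -1.   ] F [-0.43 -4.71 -0.72] m [-0.72 -0.16 -0.01] 0.0221
```

```bash
python3 -m inch '[[[0,0,-0.2,0,0.1]]]' >/dev/null; python3 s.py .5266,.1468,.0695|head -1
python3 - <<'E'
from h import *
for i in range(6):
    camera('scene'); print(pose()[0].round(4))
E
```

```text
[0.5265 0.1468 0.0694] d [-0.01  0.01 -0.  ] yaw -4.01 toolx [-0.004  0.026 -1.   ] F [ 0.38 -4.53 -1.22] m [-0.71 -0.18  0.  ] 0.0216
[0.5266 0.1471 0.0695]
[0.5266 0.1471 0.0695]
[0.5266 0.147  0.0695]
[0.5266 0.147  0.0695]
[0.5266 0.147  0.0695]
[0.5266 0.147  0.0695]
```

Steady while holding. One last look before handing in.

Run:
```python
from h import *
ci=camera_info('wrist'); im=camera('wrist'); np.savez('w8.npz',**ci)
a=cv2.resize(im[110:230,156:286],None,fx=5,fy=5,interpolation=cv2.INTER_CUBIC)
cv2.imwrite('pics/w8.png',a[:,:,::-1]); print(robot.get_obs()['time'])
```

```text
18.65
```

View pics/w8.png

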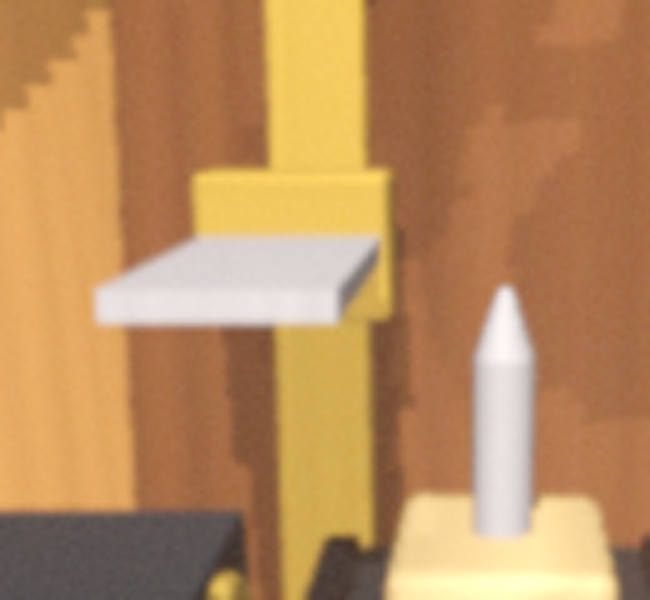

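The tip is at (506,284). The blade's top face spans y 288 to 326, with its right end at x≈338.

Run:
```python
from h import *
ci=dict(np.load('w8.npz'))
f=lambda U:((U[0]+.5)/5-.5+156,(U[1]+.5)/5-.5+110)
u=np.array([np.cos(np.radians(85.75)),np.sin(np.radians(85.75)),0])
for t in (284,286):
    T=back(ci,f((506,t)),.074)
    print([round(((back(ci,f(q),.086)-T)@u)*1000,2) for q in [(98,307),(338,307),(341,288),(338,326)]])
for z in(.0735,.0745,.076):
    T=back(ci,f((506,285)),z); print(z,((back(ci,f((338,307)),.086)-T)@u)*1000)
p,M,o=pose(); print(p,o['ft_force'],o['grip_width'])
```

```text
[np.float64(-0.64), np.float64(-0.58), np.float64(1.15), np.float64(-2.32)]
[np.float64(-0.45), np.float64(-0.38), np.float64(1.35), np.float64(-2.12)]
0.0735 -0.41387417837521895
0.0745 -0.5455533261623629
0.076 -0.7430720478430967
[0.52658771 0.14696688 0.06950678] [ 0.04750411 -3.81499086 -0.46794908] 0.021810347445655985
```

```bash
python3 -c "
from rig import robot
print(robot.hand_in()); o=robot.get_obs(); print(o['time'],o['position'],o['ft_force'],o['grip_width'])"
```

```text
the job is handed in; nothing more can be done
None
the job is handed in; nothing more can be done
```

The pointer is plugged into the board's socket. The rod is drawn out about 43 mm, and the arm was still holding the pull block when I handed in at about 19 s (limit 51 s).

**Last checks:**
- **Tip against blade:** the final close-up put the point 0.4–0.6 mm past the blade's centreline. The two earlier measurements put it within about 0.2 mm, so they disagree by a few tenths of a millimetre.
- **Steadiness:** over the last 0.3 s the held pose moved about 0.1 mm. The spring pull read about 4–4.7 N and the grip opening 22 mm.
- **Plug:** it stopped hard on pressing, and the flange looked flush in the picture after release. I didn't look at it again once the rod was drawn.
- **Rider:** the blade measured 189.0 mm along the board before the last part of the pull and 189.5 mm during it. I take that as unmoved, within measuring error.

**What went wrong:** the first insertion attempt was about 5 mm off and pressed on the socket's rim with about 61 N. I backed off, corrected and it then slid in freely. That is under the 120 N wrist limit, and it was the held pointer pressing, not the gripper's body.

I saw nothing else on the desk disturbed in the pictures I took, but I did no full check of those objects at the end.

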